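Zero the charger timer and lift the charged battery off for inspection

ROBOT

A 6-joint arm with a two-finger parallel gripper is mounted at the origin on the work surface. World frame = base frame: x ahead of the robot, y to its left, z up, the work surface at z = 0. Lengths are in m, angles in degrees, forces in N, time in s.
With the tool pointing down it reaches from about 0.4 to 0.825 m from the base axis. Payload 7 kg.
Tool frame: the origin (TCP) lies on the centre line of the jaws, within the pads' length; the fingertips stand 17 mm ahead of it and the grasp point (between the pads) lies 2 mm behind it; y points along the fingers, z is the direction in which the jaws open and shut, and the axes are right-handed (so a half turn about y gives the same grasp; the last joint's range is limited). The gripper opens to 88 mm and grips with 3 to 60 N. Pads are 19 mm wide; open, the fingers measure 130 mm over their backs; the gripper's body (78 mm by 193 mm) begins 47 mm behind the grasp point.
Start: joints at [-46.69, 20.546, 0.682, 0, -70.136, -16.507], TCP at [0.304, -0.602, 0.244] pointing down, gripper open.
Joint ranges: [-176.03, 176.03], [-82.01, 121.73], [-58.28, 71.71], [-173.87, 95.51], [-174.79, -0.11], [-173.66, 173.66]. Speed limits (degrees/s): [136.94, 136.94, 172.46, 180, 180, 180].

INTERFACE

Orientations are given as [roll, pitch, yaw] about the fixed x, y, z axes, in that order (R = Rz(yaw) Ry(pitch) Rx(roll)).
In Python, from plant import r, capture, camera_info gives the robot as it stands. The module is installed in compiled form; this text tells all that it offers.
- The arm moves only by the tool apply_moves, never from a script. Its argument "deltas" is a list of rows, each an object of numbers: "tx", "ty", "tz": the shift along the tool's x, y, z in m; "turn": the turn about the tool's y in rad; "gripper": the finger opening in m, from 0 to 0.0876. A call has 1 to 5 rows; each row is the pose to reach, as a shift and turn from the pose commanded when the call began, along the tool's axes at that moment; what a row does not reach only later rows make up. A row lasts 1/10 s, in which the tool goes at most 50 mm and 8.59 degrees, less where a joint would pass 70% of its speed; a pose out of reach is approached as far as the arm can. A call with a gripper value outside its range is refused whole. The fingers move at their own pace and stop on an object; "newtons" is the grip in N (left out, the last holds). Time passes only in rows, so rows that repeat a pose let the fingers close. It gives the time, the measured TCP pose, the force and the opening at its end, in the units of the state.
- r.get_state(): the state, without advancing time (a new reading comes with each control period).
- capture(name): name is "scene" or "top"; returns (picture, depth): 400x640x3 uint8, red, green, blue; 400x640 float32, m along the optical axis (not along the pixel's ray), 0 where there is no reading.
- camera_info(name): a dict with "K" (3x3 intrinsics, pixels), "k1" (the pictures are not rectified: a ray, as slopes to the right and down, at radius r is drawn at 1 + k1 r^2 times it, then the intrinsics apply), "eye" and "orientation" of the camera in the world. Camera axes: x right, y up, looking along -z (the intrinsics and any distortion apply to the point x, -y, -z); pixel columns grow to the right and rows downward; lengths in m; the calibration is good to about 2 mm. A picture is of the moment at which its call begins. camera_info takes no time and is no camera call.
- r.close_job(): hands the job in, once; it reports no verdict.
The state is a dict: "time_s": time; "joints": joint angles; "qd": joint speeds; "joint_torque": joint torques, N m; "tcp_pos": TCP position; "eef_rot": TCP orientation; "contact_force": force on the tool from outside, world axes, zero at the start; "moment": the same for the moment, N m; "gripper_width": finger opening in m.
Only numpy, scipy, OpenCV 4.12 (cv2) and the standard library are available. Lean on these libraries where they do the work, as an engineer would, in place of code of your own. Each camera call takes 0.05 s, during which the arm holds its last target.

TASK

On the workshop's two-bay scooter battery charger, first turn the timer knob anticlockwise all the way back to its zero stop. Then take the battery with the green handle by that handle, lift it about ten centimetres straight up out of its bay, keeping it level, and finish while still holding it there, steady and level above the bay, so that its underside can be inspected: do not put it down or let go. Leave the orange-handled battery in its bay and the other things on the bench where they are.

Things in the scene. Friction and masses are not known exactly. Their poses are not given: they have to be found in the camera images.
- dock: Fixed grey charger, flat block 150 (x) x 380 (y) x 25 mm high on the bench, turned up to 17 degrees. Origin: centre of its underside; z up, -x its front (robot side). On its deck, at x = 0: two bays at y = +135 and +30 mm, timer knob at y = -130 mm. Each bay has a black rim 4 mm thick, 15 mm high, inside 106 (x) x 66 (y) mm: 3 mm play around a battery.
- timer (a joint): Timer knob angle, rad: 0 at its hard zero stop, growing clockwise seen from above, up to 5.0; starts between 1.0 and 2.7. Turn it anticlockwise (seen from above) to bring it back. Stays where left (friction 0.03 N m, no spring). At 0 its grip bar lies along the charger's x, white mark at the front (-x) end, at the dial's long red tick.
- timer_grip (a point): Point on the knob's vertical axis at the height to grip, 62 mm above the bench. Black knob: disc of 48 mm diameter, top 39 mm above the bench, with an upright grip bar 46 mm long, 14 mm thick, top 69 mm above the bench. The point's x axis runs along the bar and turns with the knob (white mark at its -x end).
- green_battery: Loose black battery with green handle and band, 100 (x) x 60 (y) x 80 mm high, 0.45 to 0.75 kg, balanced within 2 mm of the handle's middle. Origin: centre of underside, z up. Stands in either bay, its x along the charger's x. Handle: level bar along x, 14 x 14 mm, centred 112 mm above the underside, 72 mm clear between its end posts, 25 mm free under it. Two brass terminals 7 mm high on top.
- green_battery_handle (a point): Middle of the green handle bar, 112 mm above the green battery's underside; axes as the battery's.
- orange_battery: Loose battery of the same shape and size with an orange handle and band, in the other bay, to be left there. Origin: centre of its underside.
- left_bay (a point): Centre of the floor of the bay at the charger's y = +135 mm, 25 mm above the bench.
- right_bay (a point): Centre of the floor of the bay at the charger's y = +30 mm, 25 mm above the bench.
- jar: Amber jar of diameter 68 mm, 90 mm high, standing on the bench to the robot's left of the charger; leave alone. Origin: centre of its underside.
- can: Can with blue label, diameter 60 mm, 100 mm high, standing on the bench to the robot's right of the charger; leave alone. Origin: centre of its underside.
- screwdriver: Screwdriver lying on the bench beyond the charger; leave alone. Origin: under the tool, on the bench.
Not all that is in view belongs to the job. What is shaped like the green_battery but purple or turquoise is not meant. Leave any purple look-alike of the orange_battery alone.

How it is judged:
By the outcome, as a careful person would: the job done as asked, in the order asked, and still so for the second after the job is handed in, while the arm keeps its last pose, push and grip.
It also fails if it takes over 64 s, if anything falls off the work surface, if the arm or the gripper's body presses on something with over 40 N, if the wrist force passes 120 N, or if a joint passes its speed limit or range.

## Working session

There is one attempt and no reset: what is moved stays moved. The work goes in short steps, Python scripts to look and compute and a tool call to move; the robot and the scene stay as the last step left them, time stands still between calls to the robot, and variables do not carry over. Pictures are saved under pics/ and viewed, and the job is handed in when it is done.

Besides the shell and the picture viewer there is one more tool, called after "Call:" as name(argument=value, ...) on one line, values as JSON. apply_moves: Moves the arm, as the interface text tells. Its arguments: {"type":"object","properties":{"deltas":{"type":"array","items":{"type":"object","properties":{"tx":{"type":"number"},"ty":{"type":"number"},"tz":{"type":"number"},"turn":{"type":"number"},"gripper":{"type":"number"}}}},"newtons":{"type":"number"}},"required":["deltas"]}

```bash
mkdir -p pics; ls
python3 - <<'E'
from plant import r,capture,camera_info
import cv2,numpy as np
print(r.get_state())
for n in("scene","top"):
    p,d=capture(n); cv2.imwrite(f"pics/{n}0.png",p[:,:,::-1]); np.savez(f"{n}0.npz",p=p,d=d); print(n,camera_info(n))
E
```

```text
pics
{'time_s': 0.0, 'joints': array([-4.66890814e+01,  2.05915036e+01,  6.32452004e-01, -1.99608614e-02,
       -7.01347364e+01, -1.65054610e+01]), 'qd': array([-0.05639305,  0.06015568,  0.00969357, -0.01189325, -0.07251092,
       -0.0128023 ]), 'joint_torque': array([-9.36293945e-04, -5.82717204e+01,  2.93064594e+01,  6.99743316e+00,
        6.87775886e-03, -1.53573164e-04]), 'tcp_pos': array([ 0.30415013, -0.60206996,  0.24261234]), 'eef_rot': array([-8.99047452e+01,  8.65730209e-03,  2.67986666e+01]), 'contact_force': array([0.25897893, 0.1763326 , 0.58065145]), 'moment': array([-0.00712672, -0.04103576,  0.03244884]), 'gripper_width': 0.08766583435587066}
scene {'K': array([[399.501029  ,   0.        , 321.25436248],
       [  0.        , 399.501029  , 201.78052827],
       [  0.        ,   0.        ,   1.        ]]), 'k1': -0.03629130401538948, 'eye': array([ 1.18223559, -0.06854275,  0.90988708]), 'orientation': array([35.02209313,  0.42170722, 85.3080156 ])}
top {'K': array([[489.71151489,   0.        , 320.88266874],
       [  0.        , 489.71151489, 194.64254944],
       [  0.        ,   0.        ,   1.        ]]), 'k1': 0.02379847208990811, 'eye': array([ 0.45846092, -0.00145032,  1.32640736]), 'orientation': array([  6.7765972 ,   0.70397546, -91.2921247 ])}
```

View pics/scene0.png

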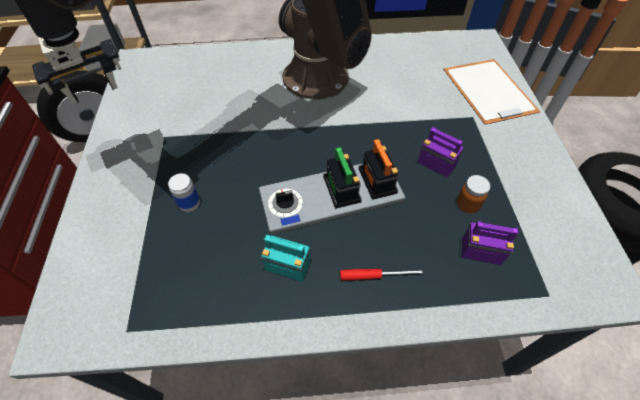

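View pics/top0.png

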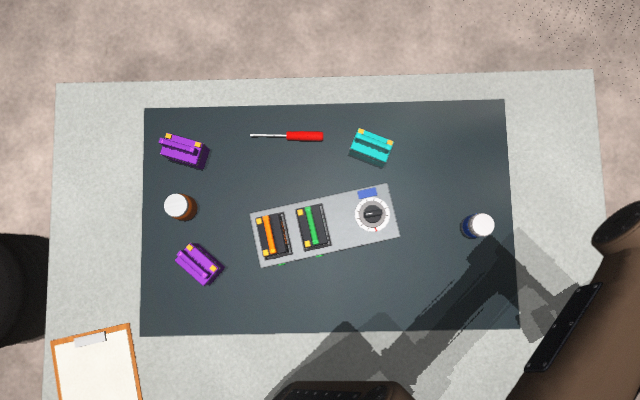

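The top view shows the dock tilted near (325,225), with the orange handle at (268,235), the green handle at (311,227) and the knob at (373,213). Look-alikes are turquoise at (372,146) and purple at (184,150) and (199,263). Next I'll take close crops and measure.

```bash
cat > h.py <<'E'
import numpy as np,cv2
from scipy.spatial.transform import Rotation as Ro
from plant import r,capture,camera_info
def cam(n):
    c=camera_info(n); return c['K'],c['k1'],c['eye'],Ro.from_euler('xyz',c['orientation'],degrees=True).as_matrix()
def rays(n,px):
    K,k1,e,R=cam(n); px=np.asarray(px,float).reshape(-1,1,2)
    u=cv2.undistortPoints(px,K,np.array([k1,0,0,0,0.]),None,None,None) if False else cv2.undistortPoints(px,K,np.array([k1,0,0,0,0.]))
    u=u[:,0]; d=np.c_[u[:,0],-u[:,1],-np.ones(len(u))]@R.T
    return e,d
def onplane(n,px,z):
    e,d=rays(n,px); t=(z-e[2])/d[:,2]; return e+t[:,None]*d
def proj(n,P):
    K,k1,e,R=cam(n); c=(np.atleast_2d(P)-e)@R; q=np.c_[c[:,0]/-c[:,2],-c[:,1]/-c[:,2]]
    s=1+k1*(q**2).sum(1,keepdims=True); q=q*s
    return q*K[0,0]+K[:2,2]
def cloud(n,d):
    v,u=np.mgrid[:400,:640]; px=np.c_[u.ravel(),v.ravel()]
    e,dr=rays(n,px); K,k1,e,R=cam(n); 
    P=e+dr*d.ravel()[:,None]; P[d.ravel()==0]=np.nan
    return P.reshape(400,640,3)
E
cat > m1.py <<'E'
from h import *
for n in("top","scene"):
    z=np.load(n+"0.npz");p,d=z['p'],z['d']; P=cloud(n,d); hsv=cv2.cvtColor(p,cv2.COLOR_RGB2HSV)
    for nm,lo,hi in(("green",(55,120,60),(75,255,255)),("orange",(8,180,120),(17,255,255))):
        m=cv2.inRange(hsv,lo,hi)
        zz=P[:,:,2]; mm=(m>0)&(zz>0.12)&(zz<0.17)
        k,l,st,ce=cv2.connectedComponentsWithStats(mm.astype(np.uint8))
        for i in range(1,k):
            if st[i,4]>25:
                v,u=np.nonzero(l==i); rc=cv2.minAreaRect(np.c_[u,v].astype(np.float32))
                bp=onplane(n,cv2.boxPoints(rc),0.144)
                c=onplane(n,[rc[0]],.144)[0]
                s=[np.linalg.norm(bp[1]-bp[0]),np.linalg.norm(bp[2]-bp[1])]; e=bp[1]-bp[0] if s[0]>s[1] else bp[2]-bp[1]
                print(n,nm,st[i],rc,'plane ctr',c.round(4),'sz',np.round(s,3),'yaw',np.degrees(np.arctan2(e[1],e[0])),'depth med',np.nanmedian(P[l==i],0).round(4),np.nanmean(P[l==i],0).round(4))
    # deck from depth
    deck=(abs(P[:,:,2]-0.025)<0.006)&(P[:,:,0]>.3)&(P[:,:,0]<.75)&(abs(P[:,:,1])<.4)&(hsv[:,:,1]<60)&(hsv[:,:,2]>90)
    k,l,st,ce=cv2.connectedComponentsWithStats(deck.astype(np.uint8))
    hull=[]
    for i in range(1,k):
        if st[i,4]>60: print(n,'deck',st[i],ce[i],np.nanmedian(P[l==i][:,2])); v,u=np.nonzero(l==i); hull.append(np.c_[u,v])
    pts=onplane(n,np.vstack(hull),0.025)[:,:2].astype(np.float32)
    rc=cv2.minAreaRect(pts); print('deck rect',rc)
z=np.load("top0.npz")['p']; c=z[175:275,240:405]; cv2.imwrite("pics/ctop0.png",cv2.resize(c,None,fx=4.8,fy=4.8,interpolation=2)[:,:,::-1])
z=np.load("scene0.npz")['p']; c=z[130:235,250:410]; cv2.imwrite("pics/cscene0.png",cv2.resize(c,None,fx=4.8,fy=4.8,interpolation=2)[:,:,::-1])
E
python3 m1.py
```

```text
top green [305 207  13  38 209] ((311.1424255371094, 225.12672424316406), (37.631263732910156, 5.540527820587158), 77.19573211669922) plane ctr [0.5257 0.0351 0.144 ] sz [0.013 0.091] yaw -168.38751073282052 depth med [0.526  0.0352 0.1435] [0.5257 0.0352 0.1434]
top orange [263 217   8  33  59] ((266.67071533203125, 232.96343994140625), (32.75638198852539, 2.3048202991485596), 77.90524291992188) plane ctr [0.5094 0.1427 0.144 ] sz [0.006 0.079] yaw -168.439642358379 depth med [0.5116 0.1441 0.1439] [0.5104 0.1435 0.144 ]
top orange [265 216  12  37  58] ((271.058837890625, 233.73529052734375), (37.35049057006836, 3.152963161468506), 75.96376037597656) plane ctr [0.5073 0.1321 0.144 ] sz [0.008 0.09 ] yaw -166.56627685821752 depth med [0.5079 0.1326 0.1413] [0.5079 0.1328 0.1401]
top deck [ 249  183  151   85 4740] [333.75400844 223.53523207] 0.02525549646131875
deck rect ((0.533363938331604, 0.005331695079803467), (0.14946810901165009, 0.3784733712673187), 11.295245170593262)
scene green [336 147  17  34 207] ((343.7369079589844, 163.24484252929688), (34.130958557128906, 7.376433372497559), 66.50143432617188) plane ctr [0.534  0.0356 0.144 ] sz [0.02  0.108] yaw 11.624137575696173 depth med [0.5342 0.0359 0.1438] [0.5314 0.0361 0.1419]
scene orange [374 140  18  27 167] ((382.2843933105469, 152.88534545898438), (29.59737777709961, 5.7569260597229), 61.69924545288086) plane ctr [0.508  0.1379 0.144 ] sz [0.017 0.094] yaw 12.477021209443135 depth med [0.5089 0.1382 0.1445] [0.5084 0.1381 0.1437]
scene deck [ 259  164  147   68 3251] [315.11504153 199.68778837] 0.025875915145182393
deck rect ((0.533622145652771, 0.005798086524009705), (0.15169653296470642, 0.3791798949241638), 11.305830955505371)
```

View pics/ctop0.png

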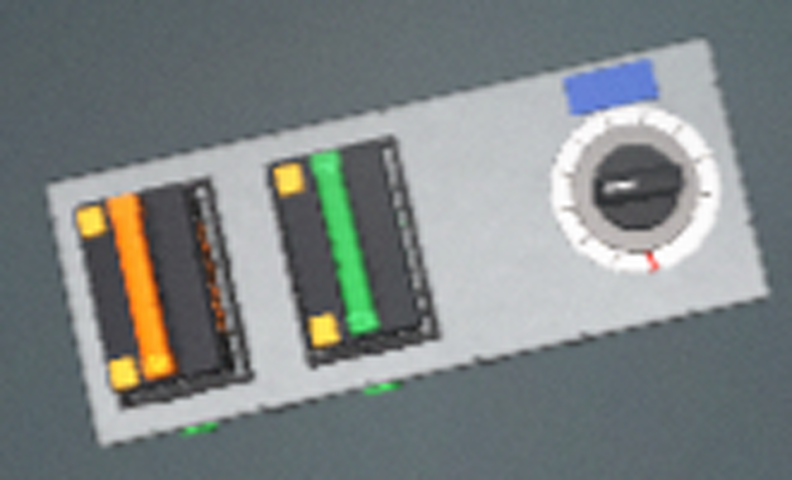

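View pics/cscene0.png

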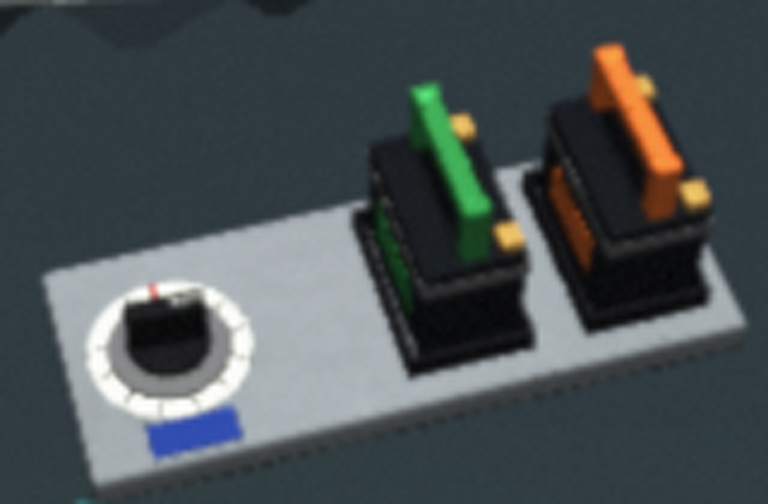

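The crops confirm green is in the right bay, with a yellow terminal pair beside it. The knob's white mark points image-left, roughly 100° clockwise of the red tick. Next is the bar angle, plus clearances.

```bash
cat > knob.py <<'E'
from h import *
import sys
def knob(tag):
  D=np.array([.5335,.0056]); y=np.radians(11.3); Rm=np.array([[np.cos(y),-np.sin(y)],[np.sin(y),np.cos(y)]])
  K=D+Rm@[0,-.13]
  for n in("top","scene"):
    z=np.load(f"{n}{tag}.npz");p,d=z['p'],z['d'];P=cloud(n,d);hsv=cv2.cvtColor(p,cv2.COLOR_RGB2HSV)
    near=np.hypot(P[:,:,0]-K[0],P[:,:,1]-K[1])<.032
    bar=near&(P[:,:,2]>.062)&(P[:,:,2]<.08); v,u=np.nonzero(bar)
    if len(v)>10:
        q=onplane(n,np.c_[u,v],.069)[:,:2].astype(np.float32); rc=cv2.minAreaRect(q)
        c=q-q.mean(0);w=np.linalg.svd(c,full_matrices=False)[2][0]
        print(n,'bar px',len(v),'ctr',q.mean(0),'rect',rc,'axis deg',np.degrees(np.arctan2(w[1],w[0])),'z',np.nanmedian(P[bar][:,2]))
    wm=near&(hsv[:,:,2]>120)&(P[:,:,2]>.058)&(hsv[:,:,1]<60);v,u=np.nonzero(wm)
    if len(v):
        m=onplane(n,[[u.mean(),v.mean()]],.069)[0][:2]; print(n,'white',len(v),u.mean(),v.mean(),m,'in dock frame',Rm.T@(m-K))
    rg=near
  print('knob expected',K,proj('top',[*K,.069]))
if __name__=="__main__": knob(sys.argv[1])
E
python3 knob.py 0
python3 - <<'E'
from h import *
z=np.load("top0.npz");p,d=z['p'],z['d'];P=cloud("top",d);hsv=cv2.cvtColor(p,cv2.COLOR_RGB2HSV)
t=cv2.inRange(hsv,(82,100,60),(95,255,255))>0
q=P[t&(P[:,:,2]>.05)]; K=np.array([.559,-.1219]); print('turq',np.nanmedian(q,0),'min dist',np.nanmin(np.hypot(*(q[:,:2]-K).T)),np.nanmax(q[:,2]))
w=onplane("top",[[480,225]],.1); print('can',w)
E
```

```text
top bar px 95 ctr [ 0.558495   -0.12175307] rect ((0.55844646692276, -0.1215035617351532), (0.01395363174378872, 0.04440297931432724), 8.146105766296387) axis deg 98.83939 z 0.06895324797436486
top white 12 368.5833333333333 213.41666666666666 [ 0.5566697  -0.11086311] in dock frame [-9.99530745e-05  1.12545547e-02]
scene bar px 94 ctr [ 0.5596855  -0.12166708] rect ((0.5601786971092224, -0.12134969234466553), (0.018868474289774895, 0.04396101459860802), 7.886791706085205) axis deg -80.51122 z 0.06897078135507251
scene white 24 285.875 191.29166666666666 [ 0.55288317 -0.11615822] in dock frame [-0.00485063  0.00680405]
knob expected [ 0.558973   -0.12187991] [[372.84278289 212.42324262]]
turq [ 0.72871372 -0.12168479  0.0819848 ] min dist 0.13447555563235897 0.12678011199221428
can [[ 0.5189808  -0.38365958  0.1       ]]
```

```bash
cat > go.py <<'E'
from h import *
import sys
# usage: go.py x y z yaw
def go(x,y,z,yaw):
    s=r.get_state(); R=Ro.from_euler('xyz',s['eef_rot'],degrees=True).as_matrix()
    d=R.T@(np.array([x,y,z])-s['tcp_pos']); cy=np.degrees(np.arctan2(R[1,0],R[0,0])); dy=(yaw-cy+180)%360-180
    print('t',round(s['time_s'],2),'pos',s['tcp_pos'].round(4),'rot',s['eef_rot'].round(2),'w',round(s['gripper_width'],4),'F',s['contact_force'].round(1),'M',s['moment'].round(3),'q',s['joints'].round(1))
    print('tx %.4f ty %.4f tz %.4f turn %.4f'%(*d,-np.radians(dy)))
go(*map(float,sys.argv[1:5]))
E
python3 go.py .559 -.1218 .244 98.5
```

```text
t 0.1 pos [ 0.3041 -0.6021  0.2427] rot [-8.991e+01  1.000e-02  2.680e+01] w 0.0879 F [-0.7 -0.9  1. ] M [ 0.012  0.021 -0.021] q [-46.7  20.6   0.6  -0.  -70.1 -16.5]
tx 0.4440 ty -0.0009 tz 0.3139 turn -1.2515
```

Call:
apply_moves(deltas=[{"tx": 0.444,"ty": 0,"tz": 0.313,"turn": -1.251,"gripper": 0.0876},{"tx": 0.444,"ty": 0,"tz": 0.313,"turn": -1.251},{"tx": 0.444,"ty": 0,"tz": 0.313,"turn": -1.251},{"tx": 0.444,"ty": 0,"tz": 0.313,"turn": -1.251},{"tx": 0.444,"ty": 0,"tz": 0.313,"turn": -1.251}])

```text
invalid input at $.deltas[1]: expected keys tx, ty, tz, turn, gripper
```

```bash
python3 go.py .559 -.1218 .244 98.5
```

```text
t 0.1 pos [ 0.3041 -0.6021  0.2427] rot [-8.991e+01  1.000e-02  2.680e+01] w 0.0879 F [-0.7 -0.9  1. ] M [ 0.012  0.021 -0.021] q [-46.7  20.6   0.6  -0.  -70.1 -16.5]
tx 0.4440 ty -0.0009 tz 0.3139 turn -1.2515
```

All keys are needed in every row.

Call:
apply_moves(deltas=[{"tx": 0.444,"ty": 0,"tz": 0.313,"turn": -1.251,"gripper": 0.0876},{"tx": 0.444,"ty": 0,"tz": 0.313,"turn": -1.251,"gripper": 0.0876},{"tx": 0.444,"ty": 0,"tz": 0.313,"turn": -1.251,"gripper": 0.0876},{"tx": 0.444,"ty": 0,"tz": 0.313,"turn": -1.251,"gripper": 0.0876},{"tx": 0.444,"ty": 0,"tz": 0.313,"turn": -1.251,"gripper": 0.0876}])

```text
time_s: 0.6
tcp_pos: [0.4221, -0.3799, 0.2433]
eef_rot: [-90.0, -0.0, 70.1]
contact_force: [1.4, 0.1, -0.3]
gripper_width: 0.0876
```

```bash
python3 go.py .559 -.1218 .244 98.5
```

```text
t 0.6 pos [ 0.4221 -0.3799  0.2433] rot [-8.998e+01 -1.000e-02  7.011e+01] w 0.0876 F [ 1.4  0.1 -0.3] M [ 0.015 -0.082 -0.063] q [-22.3  10.5 -13.1  -0.  -66.4   2.4]
tx 0.2893 ty -0.0007 tz -0.0409 turn -0.4955
```

Call:
apply_moves(deltas=[{"tx": 0.289,"ty": 0,"tz": -0.041,"turn": -0.495,"gripper": 0.0876},{"tx": 0.289,"ty": 0,"tz": -0.041,"turn": -0.495,"gripper": 0.0876},{"tx": 0.289,"ty": 0,"tz": -0.041,"turn": -0.495,"gripper": 0.0876},{"tx": 0.289,"ty": 0,"tz": -0.041,"turn": -0.495,"gripper": 0.0876},{"tx": 0.289,"ty": 0,"tz": -0.041,"turn": -0.495,"gripper": 0.0876}])

```text
time_s: 1.1
tcp_pos: [0.5407, -0.1596, 0.2435]
eef_rot: [-90.0, -0.0, 98.2]
contact_force: [0.5, -1.4, 0.1]
gripper_width: 0.0875
```

```bash
python3 go.py .559 -.1218 .12 98.5
```

```text
t 1.1 pos [ 0.5407 -0.1596  0.2435] rot [-9.000e+01 -1.000e-02  9.825e+01] w 0.0875 F [ 0.5 -1.4  0.1] M [-0.077 -0.085  0.042] q [  3.4  10.1 -13.6  -0.  -66.3   4.8]
tx 0.0347 ty 0.1235 tz -0.0235 turn -0.0044
```

Call:
apply_moves(deltas=[{"tx": 0.035,"ty": 0,"tz": -0.0235,"turn": -0.004,"gripper": 0.0876},{"tx": 0.035,"ty": 0.04,"tz": -0.0235,"turn": -0.004,"gripper": 0.0876},{"tx": 0.035,"ty": 0.08,"tz": -0.0235,"turn": -0.004,"gripper": 0.0876},{"tx": 0.035,"ty": 0.12,"tz": -0.0235,"turn": -0.004,"gripper": 0.0876},{"tx": 0.035,"ty": 0.123,"tz": -0.0235,"turn": -0.004,"gripper": 0.0876}])

```text
time_s: 1.6
tcp_pos: [0.5549, -0.1234, 0.1155]
eef_rot: [-89.5, -0.1, 98.3]
contact_force: [-0.8, 0.0, -0.3]
gripper_width: 0.0876
```

```bash
python3 go.py .559 -.1218 .062 98.5
python3 - <<'E'
from h import *
for n in("top","scene"):
    p,d=capture(n); c=p[130:290,240:440] if n=="top" else p[100:260,220:420]; cv2.imwrite(f"pics/{n}1.png",cv2.resize(c,None,fx=3,fy=3)[:,:,::-1])
i=np.hstack([cv2.imread("pics/top1.png"),cv2.imread("pics/scene1.png")]); cv2.imwrite("pics/both1.png",cv2.resize(i,(800,320)))
E
```

```text
t 1.6 pos [ 0.5549 -0.1234  0.1155] rot [-8.946e+01 -9.000e-02  9.833e+01] w 0.0876 F [-0.8  0.  -0.3] M [-0.007  0.202  0.013] q [  7.1  17.6 -22.   -0.1 -50.9   1.3]
tx 0.0010 ty 0.0534 tz -0.0048 turn -0.0030
```

View pics/both1.png

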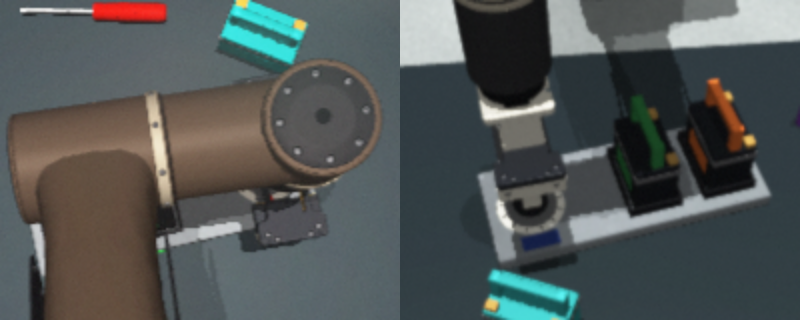

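The scene view shows the gripper straddling the dial at (530,200) in the combined picture, clear of the batteries. I'll let it settle.

Call:
apply_moves(deltas=[{"tx": 0,"ty": 0,"tz": 0,"turn": 0,"gripper": 0.0876},{"tx": 0,"ty": 0,"tz": 0,"turn": 0,"gripper": 0.0876}])

```text
time_s: 1.9
tcp_pos: [0.56, -0.1238, 0.1228]
eef_rot: [-90.2, 0.0, 98.4]
contact_force: [-0.6, -0.2, 0.3]
gripper_width: 0.0877
```

```bash
python3 go.py .559 -.1218 .062 98.5
```

```text
t 1.9 pos [ 0.56   -0.1238  0.1228] rot [-9.021e+01  2.000e-02  9.837e+01] w 0.0877 F [-0.6 -0.2  0.3] M [-0.01   0.059 -0.013] q [  7.1  17.1 -21.6   0.  -51.1   1.3]
tx 0.0021 ty 0.0608 tz 0.0009 turn -0.0023
```

Call:
apply_moves(deltas=[{"tx": 0.002,"ty": 0.012,"tz": 0,"turn": -0.002,"gripper": 0.0876},{"tx": 0.002,"ty": 0.024,"tz": 0,"turn": -0.002,"gripper": 0.0876},{"tx": 0.002,"ty": 0.036,"tz": 0,"turn": -0.002,"gripper": 0.0876},{"tx": 0.002,"ty": 0.044,"tz": 0,"turn": -0.002,"gripper": 0.0876},{"tx": 0.002,"ty": 0.048,"tz": 0,"turn": -0.002,"gripper": 0.0876}])

```text
time_s: 2.4
tcp_pos: [0.5576, -0.1218, 0.071]
eef_rot: [-89.9, -0.0, 98.5]
contact_force: [1.3, -0.4, -0.4]
gripper_width: 0.0875
```

Call:
apply_moves(deltas=[{"tx": 0,"ty": 0,"tz": 0,"turn": 0,"gripper": 0.0876},{"tx": 0,"ty": 0,"tz": 0,"turn": 0,"gripper": 0.0876},{"tx": 0,"ty": 0,"tz": 0,"turn": 0,"gripper": 0.0876}])

```text
time_s: 2.7
tcp_pos: [0.5587, -0.1217, 0.0729]
eef_rot: [-90.0, 0.0, 98.5]
contact_force: [-0.3, 0.2, -0.2]
gripper_width: 0.0877
```

```bash
python3 go.py .559 -.1218 .062 98.5
```

```text
t 2.7 pos [ 0.5587 -0.1217  0.0729] rot [-9.004e+01  1.000e-02  9.848e+01] w 0.0877 F [-0.3  0.2 -0.2] M [ 0.026  0.142 -0.037] q [  7.3  20.5 -24.5   0.  -44.9   1.2]
tx -0.0001 ty 0.0109 tz -0.0003 turn -0.0003
```

Call:
apply_moves(deltas=[{"tx": 0,"ty": 0.006,"tz": 0,"turn": 0,"gripper": 0.0876},{"tx": 0,"ty": 0.011,"tz": 0,"turn": 0,"gripper": 0.0876},{"tx": 0,"ty": 0.011,"tz": 0,"turn": 0,"gripper": 0.0876},{"tx": 0,"ty": 0.011,"tz": 0,"turn": 0,"gripper": 0.03},{"tx": 0,"ty": 0.011,"tz": 0,"turn": 0,"gripper": 0.03}], newtons=10)

```text
time_s: 3.2
tcp_pos: [0.5584, -0.1217, 0.0616]
eef_rot: [-90.0, 0.0, 98.5]
contact_force: [0.3, -0.5, -0.2]
gripper_width: 0.0766
```

Call:
apply_moves(deltas=[{"tx": 0,"ty": 0,"tz": 0,"turn": 0,"gripper": 0.005},{"tx": 0,"ty": 0,"tz": 0,"turn": 0,"gripper": 0.005},{"tx": 0,"ty": 0,"tz": 0,"turn": 0,"gripper": 0.005},{"tx": 0,"ty": 0,"tz": 0,"turn": 0,"gripper": 0.005},{"tx": 0,"ty": 0,"tz": 0,"turn": 0,"gripper": 0.005}], newtons=10)

```text
time_s: 3.7
tcp_pos: [0.5583, -0.1217, 0.0616]
eef_rot: [-90.0, -0.0, 98.5]
contact_force: [-0.0, -0.1, 0.5]
gripper_width: 0.0373
```

```bash
python3 go.py .559 -.1218 .062 98.5
```

```text
t 3.7 pos [ 0.5583 -0.1217  0.0616] rot [-90.01  -0.    98.48] w 0.0373 F [-0.  -0.1  0.5] M [0.033 0.084 0.002] q [  7.3  21.4 -25.1  -0.  -43.5   1.2]
tx -0.0002 ty -0.0004 tz -0.0006 turn -0.0004
```

Call:
apply_moves(deltas=[{"tx": 0,"ty": 0,"tz": 0,"turn": 0,"gripper": 0.005},{"tx": 0,"ty": 0,"tz": 0,"turn": 0,"gripper": 0.005},{"tx": 0,"ty": 0,"tz": 0,"turn": 0,"gripper": 0.005},{"tx": 0,"ty": 0,"tz": 0,"turn": 0,"gripper": 0.005},{"tx": 0,"ty": 0,"tz": 0,"turn": 0,"gripper": 0.005}], newtons=20)

```text
time_s: 4.2
tcp_pos: [0.557, -0.122, 0.0614]
eef_rot: [-89.9, -0.0, 98.5]
contact_force: [-6.0, -1.3, 4.5]
gripper_width: 0.0139
```

```bash
python3 go.py .559 -.1218 .062 98.5
```

```text
t 4.2 pos [ 0.557  -0.122   0.0614] rot [-8.987e+01 -1.000e-02  9.846e+01] w 0.0139 F [-6.  -1.3  4.5] M [-0.236  2.092 -0.02 ] q [  7.3  21.4 -25.2  -0.  -43.6   1.2]
tx -0.0001 ty -0.0006 tz -0.0020 turn -0.0006
```

Call:
apply_moves(deltas=[{"tx": 0,"ty": 0,"tz": 0.0015,"turn": 0,"gripper": 0.005},{"tx": 0,"ty": 0,"tz": 0.0015,"turn": 0,"gripper": 0.005}])

```text
time_s: 4.4
tcp_pos: [0.5569, -0.122, 0.0615]
eef_rot: [-90.0, 0.0, 98.5]
contact_force: [-1.0, -0.7, -0.1]
gripper_width: 0.0139
```

```bash
python3 go.py .559 -.1218 .062 98.5
```

```text
t 4.4 pos [ 0.5569 -0.122   0.0615] rot [-90.03   0.    98.47] w 0.0139 F [-1.  -0.7 -0.1] M [-0.47   0.477 -0.047] q [  7.3  21.3 -25.3   0.  -43.4   1.2]
tx -0.0001 ty -0.0005 tz -0.0021 turn -0.0005
```

Call:
apply_moves(deltas=[{"tx": 0,"ty": 0,"tz": 0,"turn": -0.1,"gripper": 0.005},{"tx": 0,"ty": 0,"tz": 0,"turn": -0.2,"gripper": 0.005},{"tx": 0,"ty": 0,"tz": 0,"turn": -0.3,"gripper": 0.005},{"tx": 0,"ty": 0,"tz": 0,"turn": -0.4,"gripper": 0.005},{"tx": 0,"ty": 0,"tz": 0,"turn": -0.5,"gripper": 0.005}])

```text
time_s: 4.9
tcp_pos: [0.5567, -0.1221, 0.0614]
eef_rot: [-90.0, -0.0, 127.4]
contact_force: [-0.6, -1.8, 0.2]
gripper_width: 0.0139
```

```bash
python3 go.py .557 -.122 .062 191.3
```

```text
t 4.9 pos [ 0.5567 -0.1221  0.0614] rot [-8.9980e+01 -1.0000e-02  1.2736e+02] w 0.0139 F [-0.6 -1.8  0.2] M [-0.708  0.883 -0.035] q [  7.3  21.3 -25.3   0.  -43.4  30. ]
tx -0.0001 ty -0.0006 tz -0.0003 turn -1.1160
```

Call:
apply_moves(deltas=[{"tx": 0,"ty": 0,"tz": 0,"turn": -0.12,"gripper": 0.005},{"tx": 0,"ty": 0,"tz": 0,"turn": -0.24,"gripper": 0.005},{"tx": 0,"ty": 0,"tz": 0,"turn": -0.36,"gripper": 0.005},{"tx": 0,"ty": 0,"tz": 0,"turn": -0.48,"gripper": 0.005},{"tx": 0,"ty": 0,"tz": 0,"turn": -0.6,"gripper": 0.005}])

```text
time_s: 5.4
tcp_pos: [0.5565, -0.1223, 0.0614]
eef_rot: [-90.0, -0.0, 161.8]
contact_force: [-2.2, -3.3, 0.2]
gripper_width: 0.0139
```

Call:
apply_moves(deltas=[{"tx": 0,"ty": 0,"tz": 0,"turn": -0.08,"gripper": 0.005},{"tx": 0,"ty": 0,"tz": 0,"turn": -0.16,"gripper": 0.005},{"tx": 0,"ty": 0,"tz": 0,"turn": -0.24,"gripper": 0.005},{"tx": 0,"ty": 0,"tz": 0,"turn": -0.32,"gripper": 0.005},{"tx": 0,"ty": 0,"tz": 0,"turn": -0.4,"gripper": 0.005}])

```text
time_s: 5.9
tcp_pos: [0.5565, -0.1224, 0.0614]
eef_rot: [-90.0, -0.0, -175.4]
contact_force: [-1.6, -5.1, -0.1]
gripper_width: 0.0144
```

```bash
python3 go.py .557 -.122 .062 191.3
```

```text
t 5.9 pos [ 0.5565 -0.1224  0.0614] rot [-8.9970e+01 -5.0000e-02 -1.7539e+02] w 0.0144 F [-1.6 -5.1 -0.1] M [-1.678  0.853 -0.056] q [  7.3  21.3 -25.3   0.  -43.4  87.3]
tx -0.0005 ty -0.0006 tz -0.0004 turn -0.1168
```

Call:
apply_moves(deltas=[{"tx": 0,"ty": 0,"tz": 0,"turn": -0.03,"gripper": 0.005},{"tx": 0,"ty": 0,"tz": 0,"turn": -0.06,"gripper": 0.005},{"tx": 0,"ty": 0,"tz": 0,"turn": -0.08,"gripper": 0.005}])

```text
time_s: 6.2
tcp_pos: [0.5565, -0.1225, 0.0614]
eef_rot: [-90.0, -0.0, -170.9]
contact_force: [-0.7, -5.5, 0.3]
gripper_width: 0.0141
```

```bash
python3 go.py .557 -.122 .062 191.3
```

```text
t 6.2 pos [ 0.5565 -0.1225  0.0614] rot [-8.9970e+01 -4.0000e-02 -1.7092e+02] w 0.0141 F [-0.7 -5.5  0.3] M [-2.119  0.833 -0.027] q [  7.3  21.3 -25.3   0.  -43.4  91.8]
tx -0.0005 ty -0.0006 tz -0.0004 turn -0.0388
```

Call:
apply_moves(deltas=[{"tx": 0,"ty": 0,"tz": 0,"turn": -0.02,"gripper": 0.005},{"tx": 0,"ty": 0,"tz": 0,"turn": -0.04,"gripper": 0.005},{"tx": 0,"ty": 0,"tz": 0,"turn": -0.04,"gripper": 0.005}])

```text
time_s: 6.5
tcp_pos: [0.5566, -0.1225, 0.0615]
eef_rot: [-90.0, -0.0, -168.7]
contact_force: [-2.4, -5.2, 0.1]
gripper_width: 0.0139
```

```bash
python3 go.py .557 -.122 .062 191.3
```

```text
t 6.5 pos [ 0.5566 -0.1225  0.0615] rot [-8.9970e+01 -4.0000e-02 -1.6866e+02] w 0.0139 F [-2.4 -5.2  0.1] M [-2.091  0.82  -0.073] q [  7.3  21.3 -25.3   0.  -43.4  94. ]
tx -0.0005 ty -0.0005 tz -0.0004 turn 0.0007
```

Call:
apply_moves(deltas=[{"tx": 0,"ty": 0,"tz": 0,"turn": -0.02,"gripper": 0.005},{"tx": 0,"ty": 0,"tz": 0,"turn": -0.03,"gripper": 0.005}])

```text
time_s: 6.7
tcp_pos: [0.5565, -0.1225, 0.0615]
eef_rot: [-90.0, -0.0, -167.0]
contact_force: [-1.9, -4.8, 0.8]
gripper_width: 0.014
```

```bash
python3 go.py .557 -.122 .062 191.3
```

```text
t 6.7 pos [ 0.5565 -0.1225  0.0615] rot [-8.9980e+01 -4.0000e-02 -1.6699e+02] w 0.014 F [-1.9 -4.8  0.8] M [-2.065  1.006 -0.555] q [  7.3  21.3 -25.3   0.  -43.4  95.7]
tx -0.0006 ty -0.0006 tz -0.0004 turn 0.0298
```

Call:
apply_moves(deltas=[{"tx": 0,"ty": 0,"tz": 0,"turn": -0.02,"gripper": 0.005},{"tx": 0,"ty": 0,"tz": 0,"turn": -0.03,"gripper": 0.005}])

```text
time_s: 6.9
tcp_pos: [0.5564, -0.1225, 0.0615]
eef_rot: [-90.0, -0.0, -165.3]
contact_force: [-2.9, -5.8, 1.0]
gripper_width: 0.0146
```

```bash
python3 go.py .557 -.122 .062 191.3
```

```text
t 6.9 pos [ 0.5564 -0.1225  0.0615] rot [-8.9990e+01 -5.0000e-02 -1.6528e+02] w 0.0146 F [-2.9 -5.8  1. ] M [-2.104  0.929 -0.573] q [  7.3  21.3 -25.3   0.  -43.4  97.4]
tx -0.0007 ty -0.0006 tz -0.0003 turn 0.0596
```

The stop is felt: the z moment jumps to -0.56 N m and the jaws skew open slightly. I'll release here, still pressing towards the stop.

Call:
apply_moves(deltas=[{"tx": 0,"ty": 0,"tz": 0,"turn": 0,"gripper": 0.06},{"tx": 0,"ty": 0,"tz": 0,"turn": 0,"gripper": 0.06},{"tx": 0,"ty": 0,"tz": 0,"turn": 0,"gripper": 0.06},{"tx": 0,"ty": 0,"tz": 0,"turn": 0,"gripper": 0.06},{"tx": 0,"ty": 0,"tz": 0,"turn": 0,"gripper": 0.06}])

```text
time_s: 7.4
tcp_pos: [0.5571, -0.1217, 0.0616]
eef_rot: [-90.0, 0.0, -165.3]
contact_force: [-0.2, -0.2, -0.1]
gripper_width: 0.049
```

Call:
apply_moves(deltas=[{"tx": 0,"ty": -0.02,"tz": 0,"turn": 0,"gripper": 0.06},{"tx": 0,"ty": -0.06,"tz": 0,"turn": 0,"gripper": 0.06},{"tx": 0,"ty": -0.1,"tz": 0,"turn": 0,"gripper": 0.06},{"tx": 0,"ty": -0.14,"tz": 0,"turn": 0,"gripper": 0.06},{"tx": 0,"ty": -0.18,"tz": 0,"turn": 0,"gripper": 0.06}])

```text
time_s: 7.9
tcp_pos: [0.5566, -0.1218, 0.2434]
eef_rot: [-90.0, 0.0, -165.3]
contact_force: [0.9, 0.2, -0.3]
gripper_width: 0.06
```

```bash
python3 go.py .557 -.122 .062 191.3
python3 - <<'E'
from h import *
for n in("top","scene"):
    p,d=capture(n); np.savez(f"{n}2.npz",p=p,d=d);c=p[130:290,240:440] if n=="top" else p[100:260,220:420]; cv2.imwrite(f"pics/{n}2.png",cv2.resize(c,None,fx=3,fy=3)[:,:,::-1])
i=np.hstack([cv2.imread("pics/top2.png"),cv2.imread("pics/scene2.png")]); cv2.imwrite("pics/both2.png",cv2.resize(i,(800,320)))
E
python3 knob.py 2
```

```text
t 7.9 pos [ 0.5566 -0.1218  0.2434] rot [-9.0000e+01  2.0000e-02 -1.6525e+02] w 0.06 F [ 0.9  0.2 -0.3] M [-0.163 -0.083 -0.003] q [  7.3  10.7 -12.9  -0.  -66.4  97.4]
tx -0.0003 ty 0.1814 tz 0.0003 turn 0.0601
scene bar px 86 ctr [ 0.56031746 -0.12127736] rect ((0.5600447058677673, -0.12137635052204132), (0.050320059061050415, 0.014020971953868866), 10.96193790435791) axis deg 11.179669 z 0.06884760703237575
scene white 4 278.5 125.25 [ 0.30595356 -0.13059533] in dock frame [-0.24982232  0.04103171]
knob expected [ 0.558973   -0.12187991] [[372.84278289 212.42324262]]
```

View pics/both2.png

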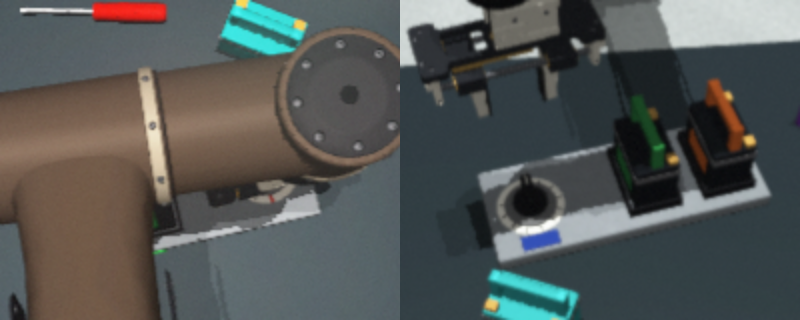

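In the scene view the bar axis measures 11.1° against the dock's 11.3°, so the timer is at zero. Next is the green handle at about (0.525, 0.035).

```bash
python3 go.py .525 .0347 .21 191.4
```

```text
t 8.0 pos [ 0.5598 -0.1221  0.248 ] rot [ -89.82    0.57 -165.21] w 0.06 F [0.1 0.  0.5] M [-0.058  0.054  0.025] q [  7.3  10.5 -12.6   0.1 -66.3  97.4]
tx -0.0060 ty 0.0376 tz -0.1606 turn 0.0592
```

Call:
apply_moves(deltas=[{"tx": -0.002,"ty": 0,"tz": -0.04,"turn": 0.02,"gripper": 0.0876},{"tx": -0.004,"ty": 0,"tz": -0.08,"turn": 0.04,"gripper": 0.0876},{"tx": -0.005,"ty": 0.01,"tz": -0.12,"turn": 0.059,"gripper": 0.0876},{"tx": -0.007,"ty": 0.02,"tz": -0.145,"turn": 0.059,"gripper": 0.0876},{"tx": -0.008,"ty": 0.03,"tz": -0.16,"turn": 0.059,"gripper": 0.0876}])

```text
time_s: 8.5
tcp_pos: [0.5235, 0.0367, 0.2113]
eef_rot: [-90.0, 0.0, -168.5]
contact_force: [-0.2, -0.6, -0.1]
gripper_width: 0.087
```

Call:
apply_moves(deltas=[{"tx": 0,"ty": 0,"tz": 0,"turn": 0,"gripper": 0.0876},{"tx": 0,"ty": 0,"tz": 0,"turn": 0,"gripper": 0.0876},{"tx": 0,"ty": 0,"tz": 0,"turn": 0,"gripper": 0.0876}])

```text
time_s: 8.8
tcp_pos: [0.5243, 0.0342, 0.2118]
eef_rot: [-90.0, 0.0, -168.7]
contact_force: [-1.0, 0.3, -0.6]
gripper_width: 0.0876
```

```bash
python3 go.py .525 .0347 .16 191.4;  python3 - <<'E'
from h import *
p,d=capture("scene"); np.savez(f"scene3.npz",p=p,d=d);c=p[100:250,240:440]; cv2.imwrite(f"pics/scene3.png",cv2.resize(c,(800,600))[:,:,::-1])
E
```

```text
t 8.8 pos [0.5243 0.0342 0.2118] rot [-8.9990e+01  2.0000e-02 -1.6868e+02] w 0.0876 F [-1.   0.3 -0.6] M [-0.14   0.163 -0.017] q [ 25.2   7.8 -20.8   0.  -61.4  76.2]
tx -0.0008 ty 0.0518 tz -0.0003 turn -0.0013
```

View pics/scene3.png

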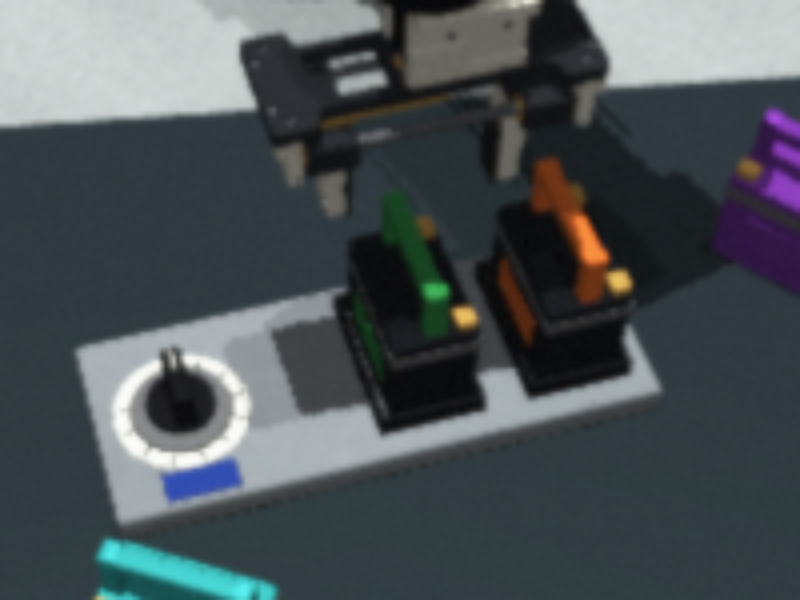

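The jaws straddle the green handle at (415,250) in the picture. The knob's white mark is at the front end, at (172,355). Descending.

Call:
apply_moves(deltas=[{"tx": -0.001,"ty": 0.015,"tz": 0,"turn": 0,"gripper": 0.0876},{"tx": -0.001,"ty": 0.03,"tz": 0,"turn": 0,"gripper": 0.0876},{"tx": -0.001,"ty": 0.045,"tz": 0,"turn": 0,"gripper": 0.0876},{"tx": -0.001,"ty": 0.06,"tz": 0,"turn": 0,"gripper": 0.0876},{"tx": -0.001,"ty": 0.068,"tz": 0,"turn": 0,"gripper": 0.0876}])

```text
time_s: 9.35
tcp_pos: [0.5246, 0.0341, 0.1426]
eef_rot: [-90.0, -0.1, -168.7]
contact_force: [-0.2, -0.9, 0.0]
gripper_width: 0.0875
```

Call:
apply_moves(deltas=[{"tx": 0,"ty": 0.005,"tz": 0,"turn": 0,"gripper": 0.0876},{"tx": 0,"ty": 0.009,"tz": 0,"turn": 0,"gripper": 0.0876},{"tx": 0,"ty": 0.009,"tz": 0,"turn": 0,"gripper": 0.0876},{"tx": 0,"ty": 0.009,"tz": 0,"turn": 0,"gripper": 0.03},{"tx": 0,"ty": 0.009,"tz": 0,"turn": 0,"gripper": 0.03}], newtons=10)

```text
time_s: 9.85
tcp_pos: [0.5251, 0.0351, 0.1351]
eef_rot: [-90.0, 0.0, -168.6]
contact_force: [-0.2, 0.2, -0.4]
gripper_width: 0.0767
```

```bash
python3 go.py .525 .0347 .135 191.4
```

```text
t 9.85 pos [0.5251 0.0351 0.1351] rot [-9.0000e+01  5.0000e-02 -1.6863e+02] w 0.0767 F [-0.2  0.2 -0.4] M [-0.129  0.126  0.057] q [ 25.2  12.3 -26.5   0.  -51.2  76.2]
tx 0.0002 ty 0.0001 tz 0.0004 turn -0.0006
```

Call:
apply_moves(deltas=[{"tx": 0,"ty": 0,"tz": 0,"turn": 0,"gripper": 0.005},{"tx": 0,"ty": 0,"tz": 0,"turn": 0,"gripper": 0.005},{"tx": 0,"ty": 0,"tz": 0,"turn": 0,"gripper": 0.005},{"tx": 0,"ty": 0,"tz": 0,"turn": 0,"gripper": 0.005},{"tx": 0,"ty": 0,"tz": 0,"turn": 0,"gripper": 0.005}], newtons=10)

```text
time_s: 10.35
tcp_pos: [0.5249, 0.0351, 0.1346]
eef_rot: [-90.0, 0.0, -168.6]
contact_force: [-0.4, -0.2, 0.4]
gripper_width: 0.0373
```

Call:
apply_moves(deltas=[{"tx": 0,"ty": 0,"tz": 0,"turn": 0,"gripper": 0.005},{"tx": 0,"ty": 0,"tz": 0,"turn": 0,"gripper": 0.005},{"tx": 0,"ty": 0,"tz": 0,"turn": 0,"gripper": 0.005},{"tx": 0,"ty": 0,"tz": 0,"turn": 0,"gripper": 0.005},{"tx": 0,"ty": 0,"tz": 0,"turn": 0,"gripper": 0.005}], newtons=10)

```text
time_s: 10.85
tcp_pos: [0.5248, 0.0351, 0.1345]
eef_rot: [-90.0, -0.0, -168.6]
contact_force: [-0.1, 1.6, -0.7]
gripper_width: 0.014
```

```bash
python3 go.py .525 .0347 .135 191.4
```

```text
t 10.85 pos [0.5248 0.0351 0.1345] rot [ -90.01   -0.   -168.64] w 0.014 F [-0.1  1.6 -0.7] M [ 0.168  0.073 -0.006] q [ 25.2  12.4 -26.5  -0.  -51.1  76.2]
tx -0.0001 ty -0.0005 tz 0.0005 turn -0.0007
```

Gripped at 14.0 mm with little side force. I'll firm the grip and lift slowly.

Call:
apply_moves(deltas=[{"tx": 0,"ty": 0,"tz": 0,"turn": 0,"gripper": 0.005},{"tx": 0,"ty": 0,"tz": 0,"turn": 0,"gripper": 0.005},{"tx": 0,"ty": -0.003,"tz": 0,"turn": 0,"gripper": 0.005},{"tx": 0,"ty": -0.006,"tz": 0,"turn": 0,"gripper": 0.005},{"tx": 0,"ty": -0.009,"tz": 0,"turn": 0,"gripper": 0.005}], newtons=45)

```text
time_s: 11.35
tcp_pos: [0.5245, 0.0349, 0.1435]
eef_rot: [-90.0, -0.1, -168.7]
contact_force: [0.9, -0.3, -5.0]
gripper_width: 0.0137
```

```bash
python3 go.py .525 .0347 .2345 191.4
```

```text
t 11.35 pos [0.5245 0.0349 0.1435] rot [-9.0000e+01 -5.0000e-02 -1.6865e+02] w 0.0137 F [ 0.9 -0.3 -5. ] M [-0.129  0.114 -0.032] q [ 25.2  11.8 -25.9  -0.  -52.4  76.2]
tx -0.0004 ty -0.0910 tz 0.0003 turn -0.0010
```

Call:
apply_moves(deltas=[{"tx": 0,"ty": -0.006,"tz": 0,"turn": 0,"gripper": 0.005},{"tx": 0,"ty": -0.014,"tz": 0,"turn": 0,"gripper": 0.005},{"tx": 0,"ty": -0.024,"tz": 0,"turn": 0,"gripper": 0.005},{"tx": 0,"ty": -0.034,"tz": 0,"turn": 0,"gripper": 0.005},{"tx": 0,"ty": -0.044,"tz": 0,"turn": 0,"gripper": 0.005}])

```text
time_s: 11.85
tcp_pos: [0.525, 0.0351, 0.1888]
eef_rot: [-90.0, 0.0, -168.6]
contact_force: [0.1, 0.2, -3.9]
gripper_width: 0.0137
```

Call:
apply_moves(deltas=[{"tx": 0,"ty": -0.011,"tz": 0,"turn": 0,"gripper": 0.005},{"tx": 0,"ty": -0.022,"tz": 0,"turn": 0,"gripper": 0.005},{"tx": 0,"ty": -0.032,"tz": 0,"turn": 0,"gripper": 0.005},{"tx": 0,"ty": -0.041,"tz": 0,"turn": 0,"gripper": 0.005},{"tx": 0,"ty": -0.047,"tz": 0,"turn": 0,"gripper": 0.005}])

```text
time_s: 12.35
tcp_pos: [0.5251, 0.0351, 0.2356]
eef_rot: [-90.0, 0.0, -168.6]
contact_force: [0.7, 0.4, -5.6]
gripper_width: 0.0135
```

Call:
apply_moves(deltas=[{"tx": 0,"ty": 0,"tz": 0,"turn": 0,"gripper": 0.005},{"tx": 0,"ty": 0,"tz": 0,"turn": 0,"gripper": 0.005},{"tx": 0,"ty": 0,"tz": 0,"turn": 0,"gripper": 0.005},{"tx": 0,"ty": 0,"tz": 0,"turn": 0,"gripper": 0.005},{"tx": 0,"ty": 0,"tz": 0,"turn": 0,"gripper": 0.005}])

```text
time_s: 12.85
tcp_pos: [0.5247, 0.035, 0.2342]
eef_rot: [-90.0, -0.0, -168.6]
contact_force: [0.2, -0.3, -4.7]
gripper_width: 0.0137
```

```bash
python3 go.py .525 .0347 .2345 191.4
python3 - <<'E'
from h import *
for n in("scene","top"):
    p,d=capture(n); np.savez(f"{n}4.npz",p=p,d=d)
    if n=="scene":
        c=p[70:245,230:430]; cv2.imwrite(f"pics/scene4.png",cv2.resize(c,(680,595))[:,:,::-1])
    P=cloud(n,d);hsv=cv2.cvtColor(p,cv2.COLOR_RGB2HSV)
    g=(cv2.inRange(hsv,(55,110,40),(78,255,255))>0)&(abs(P[:,:,0]-.52)<.08)&(abs(P[:,:,1]-.035)<.03)&(P[:,:,2]>.17)
    q=P[g]; print(n,len(q))
    if len(q)>10:
        h=q[q[:,2]>.236]; print('handle top z',len(h),np.median(h[:,2]),h.min(0),h.max(0)); a=np.polyfit(h[:,0],h[:,2],1); print('slope along x deg',np.degrees(np.arctan(a[0])))
    o=(cv2.inRange(hsv,(8,150,100),(17,255,255))>0)&(abs(P[:,:,0]-.51)<.08)&(abs(P[:,:,1]-.138)<.03)&(P[:,:,2]>.13)
    print('orange',np.nanmedian(P[o],0) if o.any() else None)
E
python3 knob.py 4
```

```text
t 12.85 pos [0.5247 0.035  0.2342] rot [-8.9990e+01 -4.0000e-02 -1.6864e+02] w 0.0137 F [ 0.2 -0.3 -4.7] M [-0.135  0.181  0.006] q [ 25.2   6.9 -18.8  -0.  -64.4  76.2]
tx -0.0002 ty -0.0003 tz 0.0004 turn -0.0007
scene 186
handle top z 107 0.24397962151000652 [0.51914052 0.03186902 0.23610603] [0.5717119  0.05147192 0.24677002]
slope along x deg -2.1909488440308906
orange [0.51799914 0.14019564 0.14430709]
top 12
handle top z 9 0.2438596239132016 [0.48075323 0.01982506 0.24201317] [0.48488896 0.0309602  0.24809521]
slope along x deg 41.98017401921479
orange None
top bar px 98 ctr [ 0.5586904  -0.12169327] rect ((0.5586827993392944, -0.12164849787950516), (0.04488121345639229, 0.014372248202562332), 11.960341453552246) axis deg -169.09021 z 0.06844986546896037
top white 12 374.3333333333333 217.41666666666666 [ 0.54603691 -0.12524575] in dock frame [-0.01334484 -0.00076582]
scene bar px 83 ctr [ 0.55950534 -0.12134721] rect ((0.559696614742279, -0.12144377082586288), (0.04961097985506058, 0.014020971953868866), 10.96193790435791) axis deg 11.717096 z 0.0693579850165037
scene white 16 283.0625 188.5 [ 0.5430729  -0.12326805] in dock frame [-0.01586387  0.00175433]
knob expected [ 0.558973   -0.12187991] [[372.84278289 212.42324262]]
```

View pics/scene4.png

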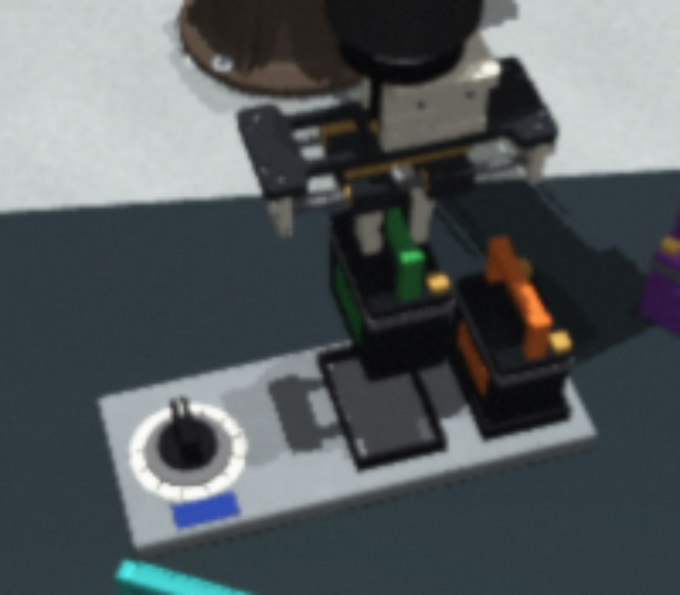

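The picture shows the battery lifted above its empty bay, orange still in its bay, and the knob mark at the front at (180,405). Now a level check using the battery's flat top, held for a moment to see that it stays put.

```bash
cat > lev.py <<'E'
from h import *
y=np.radians(11.3);Rm=np.array([[np.cos(y),-np.sin(y)],[np.sin(y),np.cos(y)]])
n="scene";p,d=capture(n);P=cloud(n,d).reshape(-1,3);hsv=cv2.cvtColor(p,cv2.COLOR_RGB2HSV).reshape(-1,3)
for tgt,tol,nm,hc in((.205,.008,'battery top',0),(.244,.006,'handle top',1)):
    L=(P[:,:2]-[.525,.035])@Rm
    m=(abs(L[:,0])<.047)&(abs(L[:,1])<(.006 if hc else .027))&(abs(P[:,2]-tgt)<tol)
    m&=((hsv[:,0]>50)&(hsv[:,0]<80)&(hsv[:,1]>100)) if hc else (hsv[:,2]<90)
    if hc: m&=(L[:,0]>0.012)
    for _ in range(4):
        A=np.c_[L[m],np.ones(m.sum())] if not hc else np.c_[L[m][:,:1],np.ones(m.sum())]
        s=np.linalg.lstsq(A,P[m,2],rcond=None)[0]; res=P[:,2]-(np.c_[L,np.ones(len(L))]@s if not hc else np.c_[L[:,:1],np.ones(len(L))]@s)
        m&=abs(res)<.003
    print(nm,m.sum(),'centre z',s[-1],'tilt deg',np.degrees(s[:-1]),'x span',L[m,0].min(),L[m,0].max())
E
python3 lev.py; cp lev.py l.py
```

```text
battery top 277 centre z 0.20568862738902716 tilt deg [0.05500705 0.05313239] x span -0.046786182511186596 0.04696146943351991
handle top 63 centre z 0.24486682985220987 tilt deg [-1.68725449] x span 0.012463409322249257 0.04686403719794792
```

Call:
apply_moves(deltas=[{"tx": 0,"ty": 0,"tz": 0,"turn": 0,"gripper": 0.005},{"tx": 0,"ty": 0,"tz": 0,"turn": 0,"gripper": 0.005},{"tx": 0,"ty": 0,"tz": 0,"turn": 0,"gripper": 0.005},{"tx": 0,"ty": 0,"tz": 0,"turn": 0,"gripper": 0.005},{"tx": 0,"ty": 0,"tz": 0,"turn": 0,"gripper": 0.005}])

```text
time_s: 13.5
tcp_pos: [0.5249, 0.0351, 0.2346]
eef_rot: [-90.0, 0.0, -168.6]
contact_force: [0.2, 0.1, -4.9]
gripper_width: 0.0138
```

```bash
python3 lev.py;python3 go.py .525 .0347 .2345 191.4
```

```text
battery top 286 centre z 0.2059195566943847 tilt deg [ 0.09462514 -0.31983893] x span -0.04695859568033454 0.04698622598468477
handle top 55 centre z 0.2447163786055004 tilt deg [-0.08070501] x span 0.01272213625950211 0.04670809322337465
t 13.55 pos [0.5249 0.0351 0.2346] rot [ -90.      0.   -168.64] w 0.0135 F [ 0.5 -0.2 -5.2] M [-0.086  0.119  0.027] q [ 25.2   6.9 -18.8   0.  -64.4  76.1]
tx -0.0001 ty 0.0001 tz 0.0004 turn -0.0008
```

Level to about 0.3°, raised 100 mm, and holding steady. Handing in.

```bash
python3 -c "
from plant import r
print(r.close_job())"
```

```text
the job is handed in; nothing more can be done
None
```

The job is done and was handed in at about 13.6 s of the 64 s allowed, with the arm still holding the green battery above its bay.

- **Timer knob:** I gripped the bar and turned it about 93° anticlockwise until the hard stop, where the moment jumped to about 0.56 N m. Afterwards its bar measured 10.9–12° in both cameras, against 11.3° for the dock, with the white mark at the front.
- **Green battery:** I gripped the handle at 45 N and lifted it 100 mm straight up. The flat top of the battery sits at z = 0.206 m and is level to within about 0.3°. The felt weight is about 5 N, and position and grip stayed steady over the last second.
- **Other things:** The last scene view showed the orange battery still in its bay. The arm made no contact with anything but the knob and the green battery.

**Checks that disagreed:**
- The first two tilt fits on the handle bar gave about −2.2° and −1.7°. The first was probably skewed by the handle's end post. A repeat gave −0.1°, and the larger top-face fit was level both times.
- The cameras put the knob about 2 mm further out in x than the grip felt it, so I aimed for the battery with that correction.

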